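# Snap the cap onto the sample jar and keep it pressed home

### The job

Close the sample jar with the blue snap cap: pick the blue cap up, set it on the jar's neck and press it straight down until it clicks over the catches and sits fully home. Keep pressing after the click and finish like that, with the hand still pushing the cap down firmly. Leave the red cap, the timer and the petri dish where they are.

Things in the scene. Friction and masses are not known exactly. Their poses are not given: they have to be found in the camera images.
- sample_jar: Amber sample jar in a grey square holder (84 x 84 x 29 mm) fixed to the worktop. Origin at the centre of the holder's underside, on the jar's axis, z up. The jar is 52 mm wide and narrows between 58 and 72 mm height to a white neck of 27 mm diameter, whose flat top is at 114 mm height, its upper edge tapered to 21 mm.
- jar_home (a point): Point on the jar's axis, 87 mm above the jar's origin, inside the neck: the blue cap's origin lies here when it is fully home. Four steel spring catches stick out of the neck 8 mm above it, 33 mm across. A cap laid on loosely rests on them 10 to 11 mm above home; about 8 to 14 N straight down pushes it over them, then the catches pull it down (the click) and it stops on the neck's top.
- blue_cap: Loose blue snap cap, round with ribbed side, 42 mm in diameter and 32 mm high, 24 to 42 g, standing on the worktop with its open side down. Origin at the centre of its underside, z up. Its top is flat and closed (5 mm thick), so the cavity is 27 mm deep; the mouth is 29 mm wide inside the snap lip.
- red_cap: Loose red snap cap of the same shape and size (42 mm in diameter, 32 mm high, origin at the centre of its underside); not to be used. It and the blue cap may swap places.
- timer: White bench timer, 62 x 62 x 18 mm, lying loose on the worktop, origin at the centre of its underside. A bystander.
- petri: Covered petri dish, 62 mm in diameter, 14 mm high, loose on the worktop, origin at the centre of its underside. A bystander.
Not all that is in view belongs to the job. Several things look just like the blue_cap: the one meant starts farthest to the robot's left.

How it is judged:
On the way, in this order (a step that is already met when the one before it is completed fails the run):
1. the blue cap is lifted well clear of the worktop (height (world z) of blue_cap above 0.05 m), for 0.1 s.
2. the blue cap has clicked over the catches and sits home on the jar (horizontal distance between blue_cap and jar_home below 0.005 m and z of blue_cap in the frame of jar_home between -0.007 and 0.0015 m and angle between blue_cap's own z axis and vertical below 0.12 rad), for 0.1 s.
At the end, for the whole second after the job is handed in: The blue cap is snapped on the jar's neck: underside less than 1.5 mm above home (87 mm over the jar's origin), within 5 mm of its axis, tilted less than 0.12 rad, still; fingers touch the cap with over 2 N and it is pushed onto the jar with more than 4 N through the last second (all of step 2 and contact force between blue_cap and sample_jar above 4 N and contact force between the fingers and blue_cap above 2 N and linear speed of blue_cap below 0.02 m/s); the arm keeps its last pose, push and grip.
It fails at once if the red cap is moved more than 30 mm (distance of red_cap from where it was at the start of the episode above 0.03 m).
It fails at once if the timer is moved more than 30 mm (distance of timer from where it was at the start of the episode above 0.03 m).
It fails at once if the petri dish is moved more than 30 mm (distance of petri from where it was at the start of the episode above 0.03 m).
It also fails if it takes over 42 s, if anything falls off the work surface, if the arm or the gripper's body presses on something with over 40 N, if the wrist force passes 120 N, or if a joint passes its speed limit or range.

### The arm

A 6-joint arm with a two-finger parallel gripper is mounted at the origin on a cart in front of the work surface, level with it; the furniture and walls round the work are solid. World frame = base frame: x ahead of the robot, y to its left, z up, the work surface at z = 0. Lengths are in m, angles in rad, forces in N, time in s.
With the tool pointing down it reaches from about 0.325 to 0.775 m from the base axis. Payload 5.5 kg.
Tool frame: the origin (TCP) lies between the finger pads; the fingertips stand 8 mm ahead of it and the grasp point (between the pads) lies 11 mm behind it (tcp_to_tips is the distance from the TCP to the fingertips, in m); z points along the fingers, y is the direction in which the jaws open and shut (so a half turn about z gives the same grasp; the last joint's range is limited). The gripper opens to 88 mm and grips with 3 to 60 N. Pads are 20 mm wide; open, the fingers measure 115 mm over their backs; the gripper's body (75 mm by 178 mm) begins 61 mm behind the grasp point.
Start: joints at [-1.373, 0.091, 1.231, -0, 1.82, -0.057], TCP at [0.151, -0.581, 0.231] pointing down, gripper open.
Joint ranges: [-2.87, 2.87], [-0.86, 2.18], [0.17, 2.46], [-1.51, 4.65], [0.06, 2.69], [-2.65, 2.65]. Speed limits (rad/s): [2.57, 2.57, 3.01, 3.14, 3.14, 3.14].

### API

Orientations are given as a unit quaternion [w, x, y, z].
In Python, from bench import * gives the robot as it stands. Calls block until the motion is done:
- move_to(position, orientation): joint-space move of the TCP to a pose.
- move_l(position, speed=0.15, orientation=None): straight line of the TCP; orientation=None keeps the orientation; speed is the mean speed in m/s.
- movej(angles): joint-space move.
- gripper_open() and close(): open the fingers fully, or close them until they stop; the grip force is fixed at half the most.
- hold(seconds).
- inverse_kinematics(position, orientation): joint angles nearest the present ones, or None.
- state(): the state.
- get_image(name): name is "scene" or "top" or "wrist"; returns a dict with "frame" (480x640x3 uint8, blue, green, red), "depth" (480x640 float32, m along the optical axis (not along the pixel's ray), 0 where there is no reading), "camera_matrix" (3x3 intrinsics, pixels), "k1" (the pictures are not rectified: a ray, as slopes to the right and down, at radius r is drawn at 1 + k1 r^2 times it, then the intrinsics apply), "view" (4x4, takes a point from world to camera coordinates). Camera axes: x right, y up, looking along -z (the intrinsics and any distortion apply to the point x, -y, -z); pixel columns grow to the right and rows downward; lengths in m; the calibration is good to about 2 mm. A picture is of the moment at which its call begins.
A pose or a line that the arm cannot do raises IKError and nothing moves.
- job_done(): hands the job in, once; it reports no verdict.
The state is a dict: "time": time; "joint_pos": joint angles; "dq": joint speeds; "joint_torque": joint torques, N m; "ee_pos": TCP position; "ee_rot": TCP orientation; "ft_force": force on the tool from outside, world axes, zero at the start; "moment": the same for the moment, N m; "finger_gap": finger opening in m.
Only numpy, scipy, OpenCV 4.12 (cv2) and the standard library are available. Lean on these libraries where they do the work, as an engineer would, in place of code of your own. Each camera call takes 0.05 s, during which the arm holds its last target.

## Working session

There is one attempt and no reset: what is moved stays moved. The work goes in short steps, each a Python script; the robot and the scene stay as the last script left them, time stands still between calls to the robot, and variables do not carry over. Pictures are saved under pics/ and viewed, and the job is handed in when it is done.

```bash
mkdir -p pics; ls; python3 - <<'E'
from bench import *
import cv2,numpy as np,pickle
d={}
for n in ("scene","top","wrist"):
    g=get_image(n); d[n]=g; cv2.imwrite(f"pics/{n}0.png",g["frame"])
    print(n,g["camera_matrix"],g["k1"],g["view"])
pickle.dump(d,open("im0.pkl","wb"))
print(state())
E
```

```text
pics
scene [[496.20410678   0.         330.70233973]
 [  0.         496.20410678 244.65991304]
 [  0.           0.           1.        ]] -0.13448878850498294 [[ 0.88624354 -0.46319589 -0.00468481 -0.58508493]
 [ 0.1999928   0.37348936  0.90581929 -0.09459677]
 [-0.41782204 -0.80371342  0.42363837 -0.92030504]
 [ 0.          0.          0.          1.        ]]
top [[604.6940224    0.         313.84105397]
 [  0.         604.6940224  248.67334107]
 [  0.           0.           1.        ]] -0.032887358797278755 [[-1.84002728e-02 -9.99830229e-01 -9.70685976e-04 -2.41078571e-01]
 [ 9.92326210e-01 -1.83808828e-02  1.22273613e-01 -5.27319644e-01]
 [-1.22270697e-01  1.28663071e-03  9.92495955e-01 -1.33937262e+00]
 [ 0.00000000e+00  0.00000000e+00  0.00000000e+00  1.00000000e+00]]
wrist [[397.82133469   0.         317.21475611]
 [  0.         397.82133469 237.4468962 ]
 [  0.           0.           1.        ]] -0.07347865117018432 [[ 0.25263266 -0.9675613  -0.00137072 -0.59986785]
 [ 0.93519365  0.24454426 -0.25614632  0.03142486]
 [ 0.24817247  0.06342904  0.96663705 -0.38949803]
 [ 0.          0.          0.          1.        ]]
{'time': 0.15, 'joint_pos': array([-1.37268954e+00,  9.17473003e-02,  1.23158669e+00, -4.01439718e-05,
        1.81979205e+00, -5.66990481e-02]), 'dq': array([ 0.0004059 , -0.00182605, -0.00451821,  0.00176022,  0.00134264,
        0.00219148]), 'joint_torque': array([ 1.43109210e-03, -4.47045958e+01, -4.06906772e+01,  6.98808627e-02,
        2.74940970e-02, -1.11808190e-04]), 'ee_pos': array([ 0.15118084, -0.58043359,  0.2297426 ]), 'ee_rot': array([-7.63405018e-04,  9.91895555e-01,  1.27053614e-01, -7.35713072e-05]), 'ft_force': array([ 0.79092806, -0.49375239,  0.58982826]), 'moment': array([-0.00488125, -0.01410094,  0.02344398]), 'finger_gap': 0.08763202686981061}
```

View pics/top0.png

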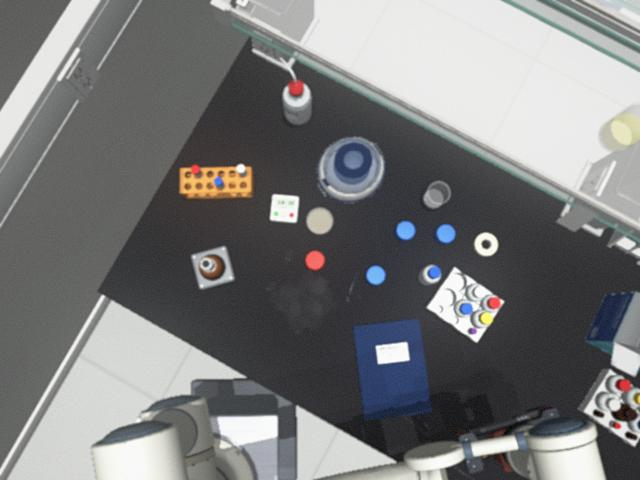

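View pics/scene0.png

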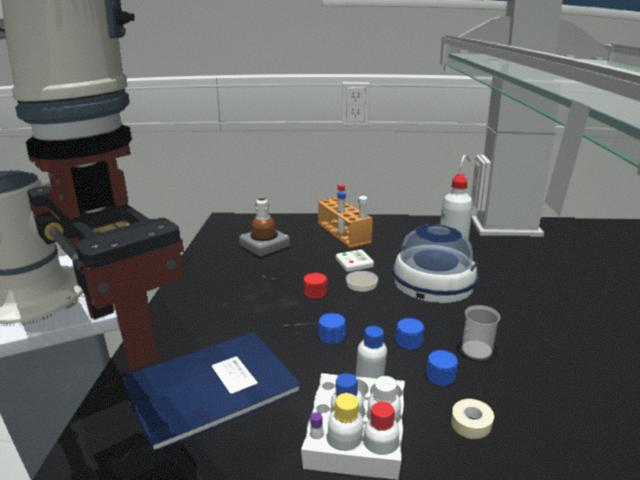

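View pics/wrist0.png

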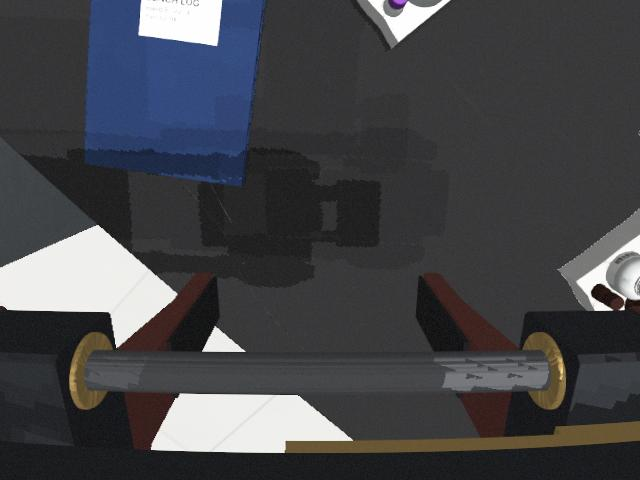

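The top image shows three blue caps at (375,275), (405,231) and (445,233). The leftmost (largest y) is (375,275). The jar is at (212,266), the red cap at (315,260), the petri dish at (320,221) and the timer at (285,208). In the scene image the blue cap is at (332,328) and the jar at (264,225).

```bash
cat > h.py <<'E'
import numpy as np,cv2
def cloud(g):
    K=g["camera_matrix"];k=g["k1"];H,W=g["depth"].shape
    u,v=np.meshgrid(np.arange(W,dtype=float),np.arange(H,dtype=float))
    # distorted slope = s*(1+k1 r^2): OpenCV's k1 model
    s=cv2.undistortPoints(np.stack([u.ravel(),v.ravel()],1)[:,None],K,np.array([k,0,0,0.]))[:,0].reshape(H,W,2)
    d=g["depth"].astype(float)
    P=np.stack([s[...,0]*d,-s[...,1]*d,-d],-1)
    V=g["view"]; return (P-V[:3,3])@V[:3,:3], d>0
def project(g,p):
    V=g["view"];c=V[:3,:3]@np.asarray(p)+V[:3,3];x,y=c[0]/-c[2],-c[1]/-c[2];f=1+g["k1"]*(x*x+y*y)
    K=g["camera_matrix"];return K[0,0]*x*f+K[0,2],K[1,1]*y*f+K[1,2]
def circ(m): 
    return cv2.minEnclosingCircle(m.astype(np.float32))
E
python3 - <<'E'
from h import *
import pickle
d=pickle.load(open("im0.pkl","rb"))
for cam,boxes in (("top",dict(blue=(375,275),b2=(405,231),b3=(445,233),red=(315,260),petri=(320,221),timer=(285,208),jar=(212,268))),
                  ("scene",dict(blue=(332,328),b2=(410,333),b3=(442,368),red=(316,286),petri=(362,281),jar=(264,225)))):
    g=d[cam];P,ok=cloud(g)
    for n,(u,v) in boxes.items():
        w=30; s=(slice(max(v-w,0),v+w),slice(u-w,u+w)); p=P[s][ok[s]]; hsv=cv2.cvtColor(g["frame"],cv2.COLOR_BGR2HSV)[s][ok[s]]
        if n[0]=='b': m=(abs(hsv[:,0].astype(int)-107)<12)&(hsv[:,1]>150)&(hsv[:,2]>90)
        elif n=='red': m=((hsv[:,0]<8)|(hsv[:,0]>172))&(hsv[:,1]>150)
        else: m=p[:,2]>0.008
        q=p[m]; 
        if n=='jar':
            for lo,hi in ((.02,.035),(.035,.06),(.075,.105),(.105,.122)):
                a=q[(q[:,2]>lo)&(q[:,2]<hi)]
                if len(a): print(cam,n,lo,len(a),a.min(0).round(4),a.max(0).round(4),a.mean(0).round(4))
            continue
        t=q[q[:,2]>np.percentile(q[:,2],98)-.005]
        print(cam,n,len(q),len(t),"mean",t.mean(0).round(4),"circ",[np.round(x,4) for x in circ(t[:,:2])],"z",np.percentile(t[:,2],[5,50,95]).round(4))
E
```

```text
top blue 49 12 mean [ 0.469  -0.3832  0.0341] circ [array([ 0.4609, -0.3877]), np.float64(0.0205)] z [0.0325 0.0333 0.0377]
top b2 98 23 mean [ 0.5639 -0.4639  0.0342] circ [array([ 0.5616, -0.459 ]), np.float64(0.0211)] z [0.0321 0.034  0.0377]
top b3 115 34 mean [ 0.558  -0.5517  0.0341] circ [array([ 0.5533, -0.5501]), np.float64(0.021)] z [0.0321 0.0335 0.0371]
top red 139 48 mean [ 0.5016 -0.251   0.0341] circ [array([ 0.4977, -0.2514]), np.float64(0.0204)] z [0.0324 0.0336 0.0373]
top petri 999 25 mean [ 0.644  -0.3212  0.0745] circ [array([ 0.6445, -0.319 ]), np.float64(0.0123)] z [0.0672 0.0734 0.082 ]
top timer 867 239 mean [ 0.6181 -0.1856  0.0193] circ [array([ 0.6143, -0.203 ]), np.float64(0.0598)] z [0.0174 0.0189 0.0227]
top jar 0.02 832 [ 0.4364 -0.0681  0.0202] [0.5339 0.0274 0.035 ] [ 0.4838 -0.0222  0.0287]
top jar 0.035 119 [ 0.4488 -0.0519  0.0351] [0.5171 0.0183 0.0599] [ 0.4805 -0.0289  0.0458]
top jar 0.075 51 [ 0.4681 -0.0349  0.0751] [ 0.5015 -0.0026  0.1049] [ 0.4821 -0.0252  0.0906]
top jar 0.105 120 [ 0.4736 -0.0321  0.106 ] [ 0.4974 -0.0067  0.1206] [ 0.4
[... 342 characters left out ...]
, -0.552 ]), np.float64(0.0217)] z [0.0289 0.0313 0.0328]
scene red 531 226 mean [ 0.4939 -0.2545  0.0312] circ [array([ 0.4947, -0.2523]), np.float64(0.0216)] z [0.0289 0.0315 0.0328]
scene petri 941 757 mean [ 0.6028 -0.2246  0.0145] circ [array([ 0.6001, -0.2229]), np.float64(0.0744)] z [0.0126 0.0143 0.0169]
scene jar 0.02 510 [ 0.435  -0.0692  0.02  ] [0.5321 0.009  0.035 ] [ 0.4754 -0.0404  0.0277]
scene jar 0.035 261 [ 0.456  -0.0491  0.035 ] [ 0.5059 -0.006   0.06  ] [ 0.4761 -0.0371  0.0479]
scene jar 0.075 167 [ 0.4661 -0.0364  0.0751] [ 0.4993 -0.0139  0.1041] [ 0.4796 -0.0273  0.0895]
scene jar 0.105 77 [ 0.471  -0.0335  0.1052] [ 0.4952 -0.0083  0.1163] [ 0.4809 -0.0251  0.1109]
```

```bash
python3 - <<'E'
from bench import *
from h import *
import pickle
Q=[0,1,0,0]
print(inverse_kinematics([.459,-.388,.16],Q),inverse_kinematics([.484,-.02,.2],Q),inverse_kinematics([.459,-.388,.012],Q))
move_to([.459,-.388,.16],Q)
g=get_image("wrist");cv2.imwrite("pics/w1.png",g["frame"]);pickle.dump(g,open("w1.pkl","wb"))
s=state();print(s["time"],s["ee_pos"],s["ee_rot"],s["ft_force"]); V=g["view"];print(-V[:3,:3].T@V[:3,3], project(g,[.459,-.388,.032]))
P,ok=cloud(g);hsv=cv2.cvtColor(g["frame"],cv2.COLOR_BGR2HSV)
m=(abs(hsv[...,0].astype(int)-107)<12)&(hsv[...,1]>150)&(hsv[...,2]>90)&ok
c,l,st,ce=cv2.connectedComponentsWithStats(m.astype(np.uint8))
for i in range(1,c):
    if st[i,4]>300:
        q=P[l==i];z=np.percentile(q[:,2],95);t=q[abs(q[:,2]-z)<.004]
        print(st[i],ce[i],z,t.mean(0),circ(t[:,:2]),len(t))
E
```

```text
[-7.58369128e-01  9.09818181e-02  1.35552416e+00 -4.44089210e-16
  1.69508668e+00  8.12427198e-01] [-1.11544610e-01 -2.25298173e-01  1.58731817e+00 -4.44089210e-16
  1.77957266e+00  1.45925172e+00] [-7.58369128e-01  1.61243021e-01  1.54535986e+00 -4.44089210e-16
  1.43498978e+00  8.12427198e-01]
1.5833 [ 0.45836173 -0.38901052  0.16037643] [ 3.61726077e-04  9.99999718e-01 -6.50980420e-04  1.00896887e-04] [1.0401112  1.06221617 0.72228026]
[ 0.52833703 -0.38915637  0.31441144] (np.float64(315.37134326149055), np.float64(230.17312158041517))
[384  50  68  66 738] [404.70731707  89.87533875] 0.03232529269849911 [ 0.5598534  -0.45603918  0.03089256] ((0.5618281364440918, -0.4597611129283905), 0.021766234189271927) 320
[ 502   68   76   64 3237] [541.04201421 100.05529812] 0.03309169800946963 [ 0.55335971 -0.55288683  0.03193607] ((0.5531554818153381, -0.5506812334060669), 0.021767571568489075) 2187
[ 287  193   59   62 2660] [315.44135338 224.40075188] 0.03302184816421128 [ 0.46112427 -0.38820213  0.03188039] ((0.46110743284225464, -0.3886682391166687), 0.02154005691409111) 2322
[ 485  224   52   45 1774] [510.39684329 245.66178129] 0.08794469492638225 [ 0.46100959 -0.51033025  0.08677984] ((0.4608110189437866, -0.510624349117279), 0.012989658862352371) 1267
[267 402  49  38 681] [294.22026432 420.53891336] 0.014746788214405178 [ 0.27670409 -0.36846155  0.01375045] ((0.27763405442237854, -0.3664608597755432), 0.024783454835414886) 681
```

View pics/w1.png

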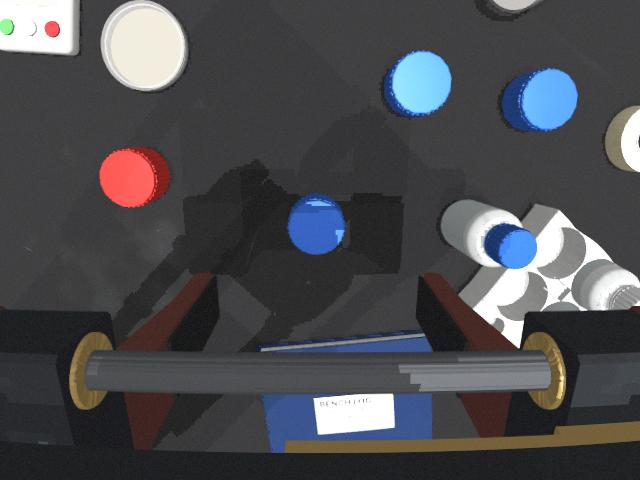

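The wrist view shows the target cap at (315,224), giving world (0.461,-0.3885), and all three cameras agree. The bottle at (510,245) is close on the -y side, so I'll grasp with the jaws along x. First I'll measure the jar with the wrist camera in that same orientation.

```bash
python3 - <<'E'
from bench import *
from h import *
import pickle
Q=[0,.5**.5,.5**.5,0]
move_to([.484,-.02,.25],Q)
g=get_image("wrist");cv2.imwrite("pics/w2.png",g["frame"]);pickle.dump(g,open("w2.pkl","wb"))
s=state();print(s["time"],s["ee_pos"],s["ee_rot"],s["ft_force"],s["joint_pos"]); print(project(g,[.484,-.02,.114]))
P,ok=cloud(g)
for lo,hi in ((.025,.034),(.108,.122)):
    m=ok&(P[...,2]>lo)&(P[...,2]<hi)&(abs(P[...,0]-.484)<.08)&(abs(P[...,1]+.02)<.08)
    c,l,st,ce=cv2.connectedComponentsWithStats(m.astype(np.uint8))
    for i in range(1,c):
        if st[i,4]>80:
            q=P[l==i]; print(lo,st[i],ce[i],q.mean(0).round(4),np.median(q[:,2]),circ(q[:,:2]),cv2.minAreaRect(q[:,:2].astype(np.float32)))
E
```

```text
3.05 [ 0.48406963 -0.02093811  0.24950211] [-2.22757989e-04  7.07912700e-01  7.06299825e-01 -3.41597617e-04] [ 0.12336736 -0.1594052   0.14686561] [-1.13276294e-01 -2.13555728e-01  1.48962566e+00 -2.67932510e-04
  1.86629701e+00 -1.11073273e-01]
(np.float64(317.0643584436419), np.float64(226.70671639208527))
0.025 [ 267  152  102  101 4285] [318.82217036 198.94049008] [ 0.4857 -0.0135  0.029 ] 0.028899305245693105 ((0.48557931184768677, -0.0183546245098114), 0.05591863766312599) ((0.48569995164871216, -0.01859201118350029), (0.08340778201818466, 0.0829959437251091), 14.919697761535645)
0.108 [302 207  35  34 947] [319.16684266 223.48996832] [ 0.4856 -0.0177  0.1134] 0.11384816284814651 ((0.48558875918388367, -0.018723269924521446), 0.013413186185061932) ((0.4854636788368225, -0.018511183559894562), (0.025819242000579834, 0.025868810713291168), 0.17574292421340942)
```

View pics/w2.png

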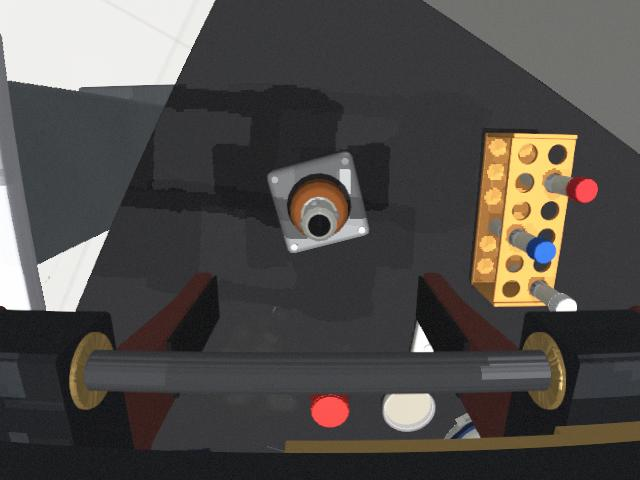

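The wrist view shows the neck top at (319,223) and the holder centred on it, so the jar axis is (0.4856,-0.0186). Next I go to the cap, re-measure in this orientation, and grasp.

```bash
cat >> h.py <<'E'
def bluecap(g,near,zr=(-1,1),zband=.004):
    P,ok=cloud(g);hsv=cv2.cvtColor(g["frame"],cv2.COLOR_BGR2HSV)
    m=(abs(hsv[...,0].astype(int)-107)<14)&(hsv[...,1]>130)&(hsv[...,2]>60)&ok&(np.hypot(P[...,0]-near[0],P[...,1]-near[1])<.045)&(P[...,2]>zr[0])&(P[...,2]<zr[1])
    q=P[m]; z=np.percentile(q[:,2],90);t=q[abs(q[:,2]-z)<zband]
    return z,circ(t[:,:2]),t.mean(0),np.median(t[:,2]),len(t)
E
python3 - <<'E'
from bench import *
from h import *
Q=[0,.5**.5,.5**.5,0]
move_to([.461,-.3885,.12],Q)
g=get_image("wrist");cv2.imwrite("pics/w3.png",g["frame"])
r=bluecap(g,(.461,-.388)); print(r)
c=np.array(r[1][0]); 
if np.hypot(c[0]-.461,c[1]+.3885)>.005: c=np.array([.461,-.3885])
print(c)
move_l([c[0],c[1],.015],speed=.1)
print(state()["ee_pos"],state()["ft_force"])
close()
s=state();print(s["time"],s["ee_pos"],s["ft_force"],s["finger_gap"])
g=get_image("wrist");cv2.imwrite("pics/w4.png",g["frame"])
E
```

```text
(np.float64(0.032830829746992835), ((0.46103435754776, -0.3877086937427521), 0.021421978250145912), array([ 0.46096456, -0.38734468,  0.03198747]), np.float64(0.032020068295928975), 3170)
[ 0.46103436 -0.38770869]
[ 0.4614897  -0.38814829  0.0160363 ] [0.10231801 0.92740013 0.40228254]
6.5417 [ 0.46100312 -0.38770375  0.01495614] [ 0.01059502 -1.1881642  -0.07868588] 0.040910665673290166
```

View pics/w4.png

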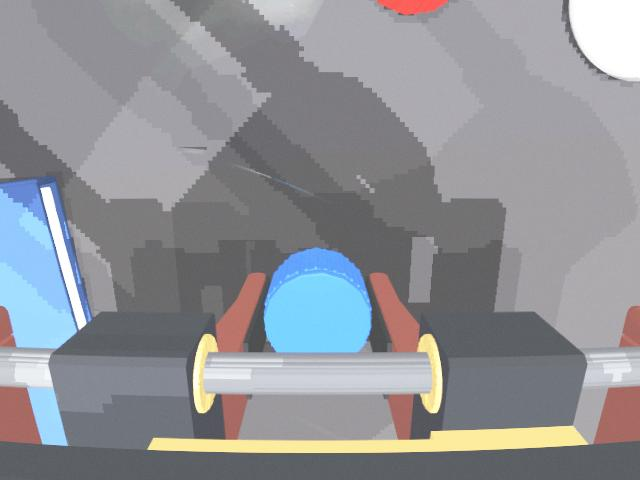

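The cap is held between the pads at (317,310), gap 40.9 mm. Next I lift, carry, and check the cap in the hand above the jar.

```bash
python3 - <<'E'
from bench import *
from h import *
Q=[0,.5**.5,.5**.5,0]
p=state()["ee_pos"]
move_l([.461,-.3877,.19],speed=.15)
hold(.2)
move_l([.4856,-.0187,.19],speed=.18)
hold(.3)
s=state();print(s["time"],s["ee_pos"],s["ee_rot"],s["ft_force"],s["finger_gap"])
for n in ("wrist","top","scene"):
    g=get_image(n);cv2.imwrite(f"pics/{n}5.png",g["frame"])
    try: print(n,bluecap(g,(.4856,-.0187),(.14,.26),.005))
    except Exception as e: print(n,e)
E
```

```text
10.6167 [ 0.48561641 -0.01891772  0.18998203] [-1.42564019e-05  7.07249800e-01  7.06963733e-01 -3.82742018e-06] [-0.07419099 -0.13127587 -0.91466791] 0.041298065495525324
wrist (np.float64(0.20769308421421354), ((0.48545125126838684, -0.01924639381468296), 0.021949423477053642), array([ 0.48556711, -0.01533152,  0.20684085]), np.float64(0.20698193311068058), 7618)
top (np.float64(0.20593435632224963), ((0.4840529263019562, -0.038454435765743256), 0.007071136496961117), array([ 0.48596475, -0.0388961 ,  0.20367007]), np.float64(0.20301320094808417), 6)
scene (np.float64(0.2060766138407509), ((0.48342227935791016, -0.02489730715751648), 0.019273027777671814), array([ 0.48175041, -0.02987938,  0.20492574]), np.float64(0.20551030802532821), 100)
```

View pics/wrist5.png

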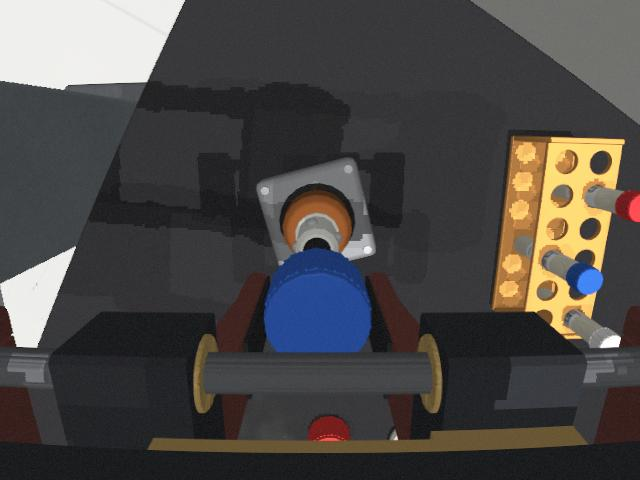

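View pics/scene5.png

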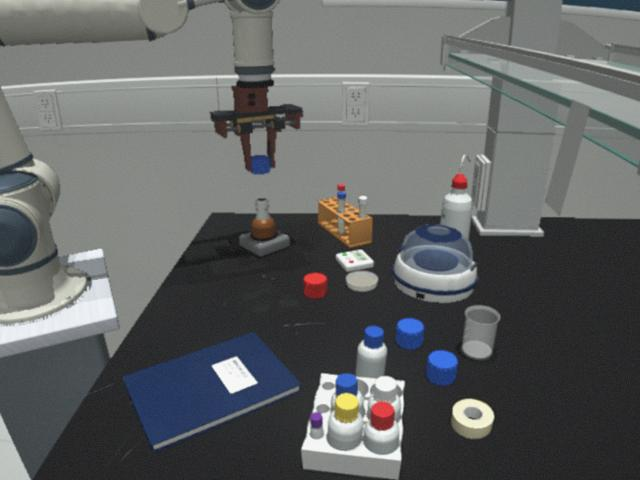

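The cap hangs level in the hand, at (317,300) in the wrist view. Its centre is within 0.6 mm of the TCP and the neck at (317,245) is lined up. I'll lower it and watch the force.

```bash
python3 - <<'E'
from bench import *
import numpy as np
X,Y=.4856,-.0185
move_l([X,Y,.135],speed=.08)
hold(.1); f0=state()["ft_force"]; print("f0",f0)
for z in (.128,.122,.118,.116,.114,.113,.112,.111,.110,.109,.108):
    move_l([X,Y,z],speed=.03); hold(.1)
    s=state(); f=s["ft_force"]-f0; print(round(s["time"],2),z,s["ee_pos"].round(4),f.round(2),round(s["finger_gap"],4))
    if f[2]>6 or np.hypot(f[0],f[1])>6: break
E
```

```text
f0 [ 0.46766399  0.02640619 -0.68069131]
12.19 0.128 [ 0.4856 -0.0185  0.128 ] [-0.47  0.41 -0.33] 0.0414
12.64 0.122 [ 0.4856 -0.0185  0.122 ] [-0.5  -0.55  0.51] 0.0413
13.03 0.118 [ 0.4856 -0.0185  0.118 ] [-1.11  0.45  1.06] 0.0413
13.38 0.116 [ 0.4856 -0.0185  0.116 ] [-0.24  0.14  0.23] 0.0413
13.72 0.114 [ 0.4856 -0.0185  0.114 ] [-0.45 -0.61 -0.1 ] 0.0414
14.07 0.113 [ 0.4856 -0.0185  0.113 ] [ 0.03 -0.41  0.06] 0.0412
14.43 0.112 [ 0.4856 -0.0184  0.1123] [-2.25  1.04  3.88] 0.0415
14.78 0.111 [ 0.4858 -0.0185  0.1119] [-2.85  0.89  6.59] 0.0412
```

Contact came at TCP z 0.1125, as expected for a cap resting on the catches. I'll press on through the click.

```bash
python3 - <<'E'
from bench import *
import numpy as np
X,Y=.4856,-.0185
f0=np.array([0.3,0,-.6])
for z in (.110,.109,.108,.107,.106,.105,.104,.103,.102,.101,.100):
    move_l([X,Y,z],speed=.03); hold(.15)
    s=state(); f=s["ft_force"]-f0; print(round(s["time"],2),z,s["ee_pos"].round(4),f.round(2),round(s["finger_gap"],4))
    if f[2]>28 or (s["ee_pos"][2]<.104 and f[2]>12): break
E
```

```text
15.18 0.11 [ 0.4859 -0.0185  0.1116] [-3.23  0.8   9.03] 0.0415
15.57 0.109 [ 0.486  -0.0184  0.1112] [-4.4   1.07 11.64] 0.0415
15.97 0.108 [ 0.486  -0.0184  0.1106] [-5.05  1.82 13.82] 0.0412
16.38 0.107 [ 0.4859 -0.0184  0.1093] [-4.6   2.05 12.34] 0.0415
16.77 0.106 [ 0.4851 -0.0184  0.1044] [ 1.02  1.33 -6.52] 0.0413
17.18 0.105 [ 0.4851 -0.0184  0.1039] [-0.11  1.38 -8.74] 0.0417
17.57 0.104 [ 0.4854 -0.0185  0.1038] [-1.16  2.03 -6.37] 0.0415
17.98 0.103 [ 0.4857 -0.0186  0.1034] [-1.6   0.23 -1.75] 0.0413
18.38 0.102 [ 0.4858 -0.0185  0.1025] [-2.44  1.25  1.17] 0.0415
18.77 0.101 [ 0.4858 -0.0185  0.1019] [-4.96  1.58  5.3 ] 0.0413
19.18 0.1 [ 0.4858 -0.0185  0.1019] [-6.32  1.63 10.7 ] 0.0417
```

It clicked (force dipped to -8.7 N), and it now bears stiffly at TCP z 0.1019. I'll add a little preload, then check the pose and that the force holds.

```bash
python3 - <<'E'
from bench import *
from h import *
X,Y=.4854,-.0185
move_l([X,Y,.0985],speed=.03)
for i in range(3):
    hold(.5); s=state(); print(round(s["time"],2),s["ee_pos"].round(4),s["ft_force"].round(2),round(s["finger_gap"],4),s["ee_rot"].round(4))
for n in ("wrist","top","scene"):
    g=get_image(n);cv2.imwrite(f"pics/{n}6.png",g["frame"])
    try: print(n,bluecap(g,(.4856,-.0187),(.06,.14),.005))
    except Exception as e: print(n,e)
    if n!="top":
        u,v=map(int,project(g,[.4856,-.0187,.1])); a,b=max(0,min(v-70,340)),max(0,min(u-90,460))
        cv2.imwrite(f"pics/{n}6z.png",cv2.resize(g["frame"][a:a+140,b:b+180],None,fx=4,fy=4))
print(state()["ft_force"])
E
```

```text
19.93 [ 0.4859 -0.0185  0.1018] [-8.82  2.43 16.42] 0.0413 [0.0011 0.7071 0.7071 0.0009]
20.43 [ 0.4859 -0.0185  0.1018] [-9.57  2.05 16.62] 0.0413 [0.0011 0.7071 0.7071 0.0009]
20.93 [ 0.4859 -0.0185  0.1018] [-9.13  2.08 16.24] 0.0415 [0.0011 0.7071 0.7071 0.0009]
wrist (np.float64(0.11965680448350051), ((0.4856249690055847, -0.018786342814564705), 0.02192752994596958), array([ 0.48576786, -0.0148696 ,  0.11880222]), np.float64(0.11895335818298836), 7636)
top (np.float64(0.1221309986604762), ((0.49056002497673035, -0.03876262903213501), 0.001001416239887476), array([ 0.49056003, -0.03876263,  0.1207172 ]), np.float64(0.12071720408571604), 2)
scene (np.float64(0.11911649334432917), ((0.4850184917449951, -0.027125250548124313), 0.01954827643930912), array([ 0.48247331, -0.02846961,  0.11815095]), np.float64(0.11852389637487018), 96)
[-9.73041337  2.51843144 15.88240511]
```

View pics/scene6z.png

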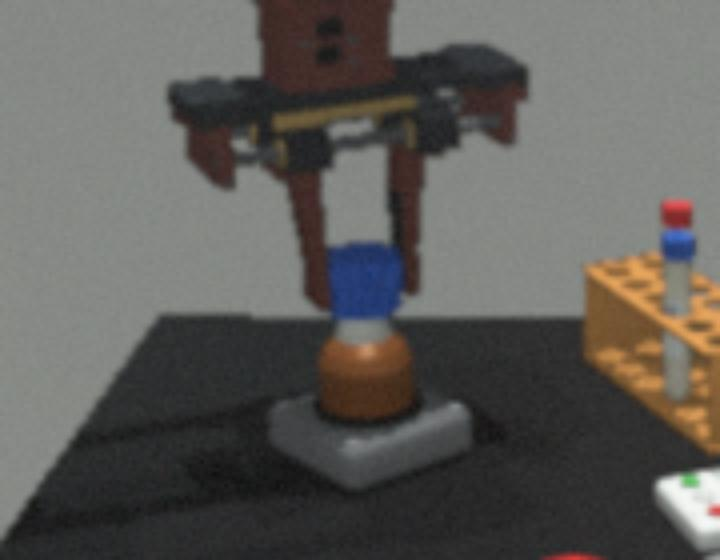

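View pics/wrist6.png

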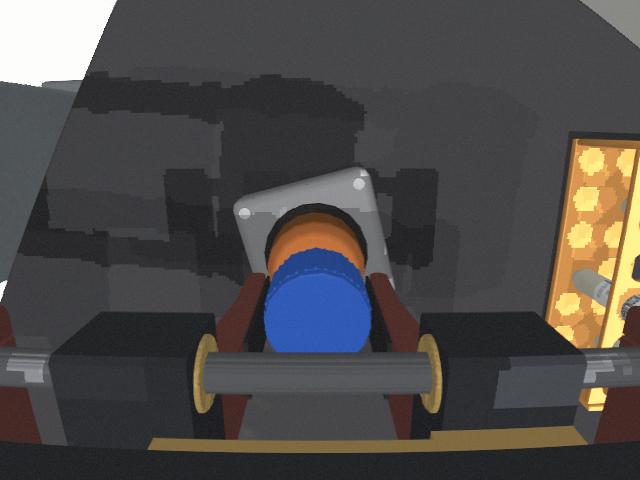

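The scene crop shows the cap level on the neck with the fingers on it. In the wrist view it sits at (317,305), with its top at z 0.119 = 0.087 + 0.032. The force is steady, so I'm handing it in.

```bash
python3 - <<'E'
from bench import *
job_done()
s=state();print(s["time"],s["ee_pos"],s["ft_force"],s["finger_gap"])
E
```

```text
the job is handed in; nothing more can be done
the job is handed in; nothing more can be done
```

The blue cap is snapped home on the jar, and I handed the job in with the gripper still holding it and pushing down. `job_done()` gave no verdict, so this rests on my own checks, the last of them at about 21 s of the 42 s limit.

- **Cap choice and path:** I took the leftmost of the three blue caps. I gripped it with the jaws along x to stay clear of the nearby bottle, lifted it to about 0.19 m and lowered it over the neck.
- **Click:** The cap met the catches 10 to 11 mm above home. It went over them at about 14 N, the force then dropped to about -9 N, and it seated firmly.
- **Seating:** In the wrist camera the cap's top is at z 0.119 m, which matches home. Its centre is within about 0.5 mm of the jar axis, and the cap looked level in the pictures.
- **Push:** The downward force held at about 16 N for over a second, with no slip and the finger gap steady at 41 mm.
- **Side force:** About 9 N sideways came with the push, most likely from a small alignment error. The arm's position did not drift.
- **Camera disagreement:** The fingers and arm mostly hid the cap from the top and scene cameras at the end, so their centre estimates there were off and I did not use them. Their cap heights agreed with the wrist camera within about 2 mm.
- **Bystanders:** My path stayed clear of the red cap, timer and petri dish, and I felt no unexpected contact. I did not measure their positions again at the end.

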